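# Jack up the press's drooping work rest and hold it

## Task

The hinged work rest on the front of the blue riveting press has drooped. Set the lever jack flat on the bench with its saddle centred under the marked lift point on the front edge of the rest, let go of it, then push the jack's handle all the way down once to bed it in and let it come fully up again. Now push the handle all the way down a second time and finish holding it down, so that the jack alone carries the rest level; leave the other things on the bench where they are.

Things in the scene. Friction and masses are not known exactly. Their poses are not given: they have to be found in the camera images.
- machine: Blue riveting press on a black base frame, fixed, 250 deep, 200 wide, 450 high. Origin: on the bench under its middle; its -x axis points to its front, where the hinged work rest sticks out; +z up. The head (325 and more above the bench) overhangs only as far as the rest's hinge, 100 in front of the origin; the rest is open above. Under the rest the bench is free for 150 behind its front edge.
- rest_edge (a point): Middle of the upper front edge of the work rest, a steel plate 172 x 210 x 8 (210 along the edge, the press's y). Its hinge line is 178 behind this edge, 116.5 above the bench.
- rest (a joint): Hinge of the work rest, rad. 0 = drooped by 0.1 rad (front edge low, as at the start, lying on its stop), 0.10 = level, upper stop 0.13. It falls back by its own weight (2 to 3 kg) when nothing carries it.
- lift_pad (a point): Marked lift point: lowest point of a round knob (24 across) under a small dark steel shoe clamped over the rest's front edge, somewhere along that edge. The shoe is 40 x 30 from above, has a raised V on top (point to the front), reaches 19 in front of the knob; its top is 38 above this point. With the rest drooped this point is 80 above the bench; it rises 16.5 to level.
- jack: Loose aluminium lever jack, 0.8 kg. Origin: on its underside, right below the saddle; -x axis points from saddle to handle, +z up. Sole plate 245 x 70 x 8, x = -215 to 30. Two cheeks, outer faces 48 apart in y, x = -110 to -50, top z = 66: grip them from above across y (balance about x = -80). Handle pivot between them at x = -60, z = 52. Standing on the bench, origin z = 0.
- saddle (a point): Centre of the flat top of the jack's round saddle (36 across), 75 above the jack's underside when the handle is up (5 lower than the lift point: bring the jack in level, low over the bench, from the front of the rest). It rises 50 mm per rad of handle, 22.5 at full stroke.
- handle (a joint): Jack handle, rad: 0 = fully up (at rest; pivot to paddle middle slopes 0.4 rad above level), 0.45 = fully down on its stop (0.05 below level). A spring and the load bring it back up when let go. Pushing it down takes about 4 to 15 N at the paddle.
- paddle (a point): Centre of the top of the black rubber paddle at the handle's end, 50 (jack x) x 45 x 12; the paddle's middle is 125 from the pivot. In the jack's frame this point is at x = -174, z = 107 when up and swings about the pivot to about x = -184, z = 52 when fully down. Push on it from above with closed fingers.
- rods: Bystander: tied bundle of steel rods, about 33 x 265 x 24 mm; origin at the middle of its underside; leave alone.
- tube: Bystander: steel square-tube offcut 40 x 110 x 40 mm, lying; origin at the middle of its underside; leave alone.
- jar: Bystander: jar, diameter 60, height 85 mm; origin at the middle of its underside; leave alone.
- wrench: Bystander: steel wrench lying flat, about 160 mm long; origin at the middle of its underside; leave alone.
- packing: Bystander: steel packing block 60 x 35 x 25 mm; origin at the middle of its underside; leave alone.

How it is judged:
By the outcome, as a careful person would: the job done as asked, in the order asked, and still so for the second after the job is handed in, while the arm keeps its last pose, push and grip.
It also fails if it takes over 53 s, if anything falls off the work surface, if the arm or the gripper's body presses on something with over 40 N, if the wrist force passes 120 N, or if a joint passes its speed limit or range.

## Robot

A 7-joint arm with a two-finger parallel gripper is mounted at the origin on the work surface. World frame = base frame: x ahead of the robot, y to its left, z up, the work surface at z = 0. Lengths are in mm, angles in rad, forces in N, time in s.
With the tool pointing down it reaches from about 400 to 875 mm from the base axis. Payload 4.4 kg.
Tool frame: the origin (TCP) lies midway between the tips of the shut fingers; the grasp point (between the pads) lies 19 mm behind it; z points along the fingers, y is the line along which they close (so a half turn about z gives the same grasp; the last joint's range is limited). The gripper opens to 85 mm and grips with 20 to 120 N. Pads are 22 mm wide; open, the fingers measure 114 mm over their backs; the gripper's body (76 mm by 85 mm) begins 54 mm behind the grasp point. The pads swing forward as they close: fully open they stand 13 mm farther back than shut.
Start: joints at [-1.402, 0.628, 0.038, 1.517, -0.027, 0.996, -0.02], TCP at [151.196, 632.185, 231.313] pointing down, gripper open.
Joint ranges: [-3.06, 3.06], [-0.37, 2.12], [-1.25, 1.32], [0.18, 2.47], [-1.1, 4.24], [0.23, 1.98], [-2.94, 2.94]. Speed limits (rad/s): [2.57, 2.57, 3.14, 3.14, 3.14, 3.14, 3.14].

## Interface

Orientations are given as [roll, pitch, yaw] about the fixed x, y, z axes, in that order (R = Rz(yaw) Ry(pitch) Rx(roll)).
In Python, from cell import ctrl, get_image, get_calibration gives the robot as it stands.
- The arm moves only by the shell command python3 -m creep 'ROWS'. ROWS is JSON, a list of rows, each an object of numbers: "dx", "dy", "dz": the shift along the world's x, y, z normalised to -1 to 1, where 1 is 0.4 m; "rx", "ry", "rz": the turn, a rotation vector about the world's x, y, z normalised to -1 to 1, where 1 is 2 pi rad; "grip": the closure, from -1 (fully open) to 1 (shut). A call has exactly 5 rows; each row is the pose to reach, as a shift and turn from the pose commanded when the call began, turning the shorter way round; what a row does not reach only later rows make up. A row lasts 1/8 s, in which the tool goes at most 62.5 mm and 10.7 degrees, less where a joint would pass 70% of its speed; a pose out of reach is approached as far as the arm can. A call with a number of a shift or a turn outside -1 to 1 is refused whole. A call with a gripper value outside its range is refused whole. The fingers move at their own pace and stop on an object; the grip force is fixed at half the most. Time passes only in rows, so rows that repeat a pose let the fingers close, or fill a call up. It gives the time, the measured TCP pose, the force, the opening and the grip force at its end, in the units of the state.
- ctrl.read_state(): the state, without advancing time (a new reading comes with each control period).
- get_image(name): name is "scene" or "top"; returns the picture (480x640x3 uint8, red, green, blue); there is no depth.
- get_calibration(name): a dict with "mtx" (3x3 intrinsics, pixels), "world_from_camera" (4x4, takes a point from camera to world coordinates). Camera axes: x right, y down, z forward; pixel columns grow to the right and rows downward; lengths in mm; the calibration is good to about 2 mm. A picture is of the moment at which its call begins. get_calibration takes no time and is no camera call.
- ctrl.finish_job(): hands the job in; it is judged then, once.
The state is a dict: "clock": time; "qpos": joint angles; "qd": joint speeds; "tau": joint torques, N m; "eef_pos": TCP position; "tool_rot": TCP orientation; "force": force on the tool from outside, world axes, zero at the start; "torque": the same for the moment, N m; "width": finger opening in mm; "gripper_force": force on a finger pad.
Only numpy, scipy, OpenCV 4.12 (cv2) and the standard library are available. Lean on these libraries where they do the work, as an engineer would, in place of code of your own. Each camera call takes 0.05 s, during which the arm holds its last target. There are 200 camera calls.

## Working session

There is one attempt and no reset: what is moved stays moved. The work goes in short steps, Python scripts to look and compute and a shell command to move; the robot and the scene stay as the last step left them, time stands still between calls to the robot, and variables do not carry over. Pictures are saved under pics/ and viewed, at most 10 in all, crops included, and the job is handed in when it is done.

```bash
mkdir -p pics
python3 - <<'E'
from cell import ctrl,get_image,get_calibration
import cv2,numpy as np
for n in("scene","top"):
    cv2.imwrite(f"pics/{n}0.png",get_image(n)[:,:,::-1])
    c=get_calibration(n);print(n,np.round(c["mtx"],1).tolist(),np.round(c["world_from_camera"],3).tolist())
s=ctrl.read_state();print(s["clock"],s["eef_pos"],s["tool_rot"],s["width"])
E
```

```text
scene [[555.4, 0.0, 314.4], [0.0, 555.4, 244.4], [0.0, 0.0, 1.0]] [[0.555, 0.513, -0.654, 1252.231], [0.831, -0.363, 0.421, -441.664], [-0.021, -0.778, -0.628, 726.19], [0.0, 0.0, 0.0, 1.0]]
top [[449.5, 0.0, 319.5], [0.0, 449.5, 242.2], [0.0, 0.0, 1.0]] [[-0.018, -0.992, 0.127, 452.453], [-1.0, 0.016, -0.02, 9.313], [0.018, -0.127, -0.992, 994.06], [0.0, 0.0, 0.0, 1.0]]
0.1 [151.06400683 631.61138691 230.45490082] [-3.13983023e+00  2.82458357e-05  2.90676163e+00] 85.37158138913335
```

View pics/scene0.png

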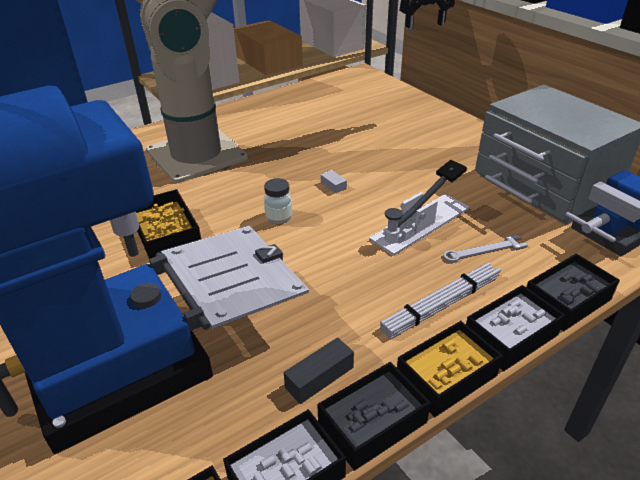

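View pics/top0.png

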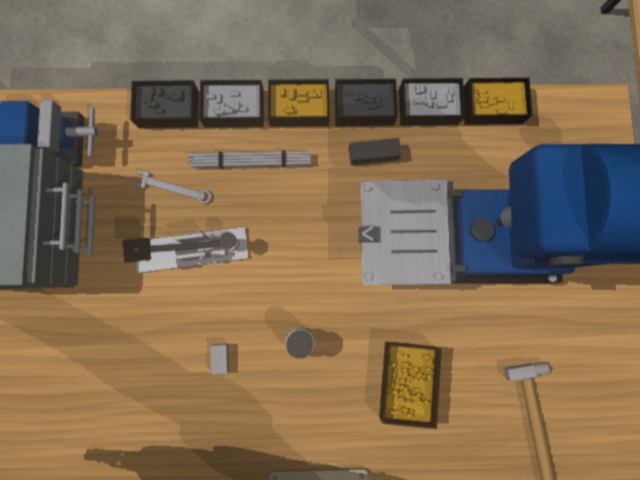

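The scene view shows the jack (saddle about 393,214, paddle 451,171) and the rest with its shoe at about 268,253. In the top view the saddle is near 229,240, the paddle at 137,250 and the shoe at 370,234. I'll zoom in on both.

Run:
```python
import cv2,numpy as np
t=cv2.imread("pics/top0.png");s=cv2.imread("pics/scene0.png")
a=cv2.resize(t[210:290,110:270],None,fx=5,fy=5,interpolation=2)[:, :800]
b=cv2.resize(t[170:300,340:480],None,fx=4,fy=4,interpolation=2)
cv2.imwrite("pics/t_jack.png",a);cv2.imwrite("pics/t_rest.png",b)
c=cv2.resize(s[150:270,350:480],None,fx=5,fy=5,interpolation=2);cv2.imwrite("pics/s_jack.png",c)
d=cv2.resize(s[215:335,150:320],None,fx=4.5,fy=4.5,interpolation=2);cv2.imwrite("pics/s_rest.png",d)
```

```text
(no output)
```

View pics/t_jack.png

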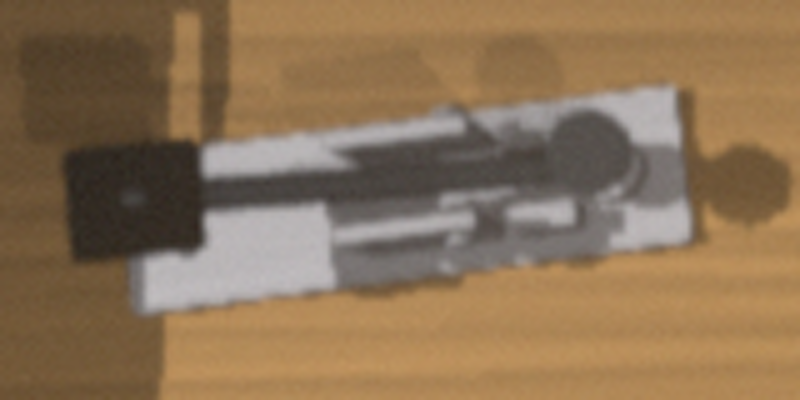

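View pics/t_rest.png

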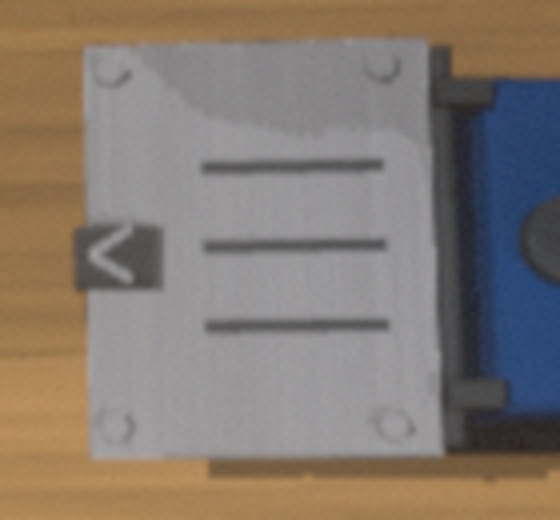

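View pics/s_jack.png

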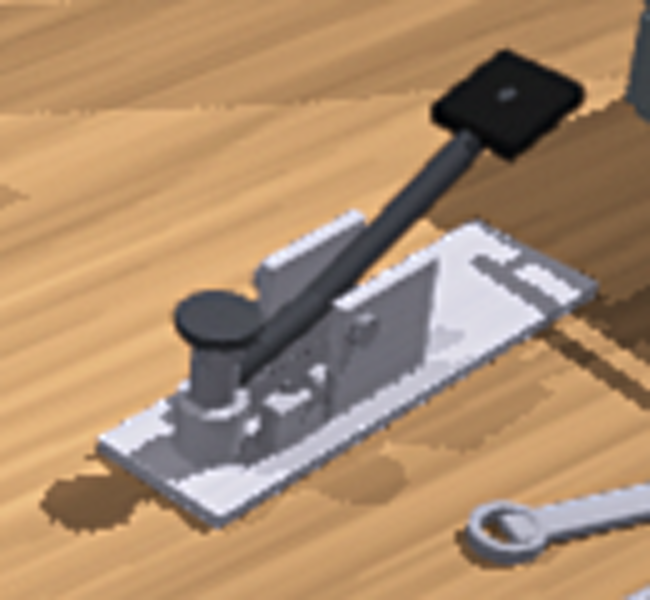

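View pics/s_rest.png

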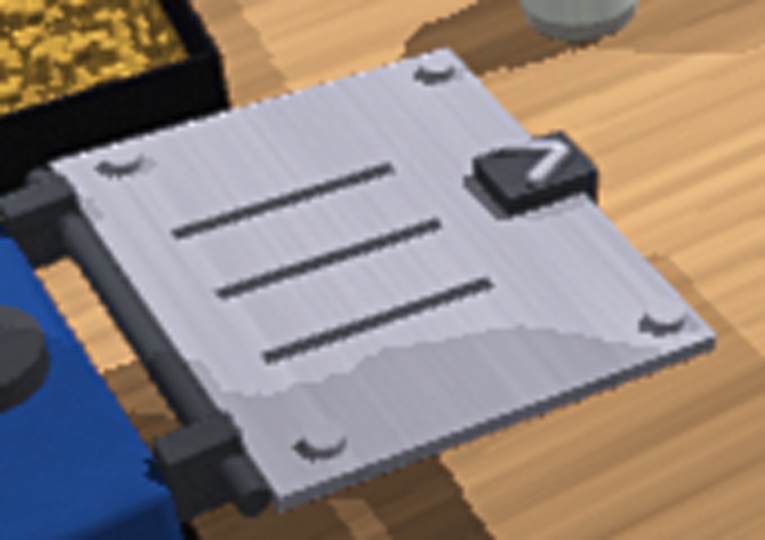

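The crops show the jack's saddle disc, paddle and sole corners, plus the plate and shoe corners, clearly in both views. I'll triangulate from these.

```bash
cat > h.py <<'E'
import numpy as np,cv2
from cell import ctrl,get_image,get_calibration
def P(n):
    c=get_calibration(n);W=np.linalg.inv(c["world_from_camera"]);return c["mtx"]@W[:3]
PT,PS=P("top"),P("scene")
def px(c,s,o): return (np.array(c,float)+.5)/s-.5+np.array(o)
def tri(t,s):
    X=cv2.triangulatePoints(PT,PS,np.array(t,float),np.array(s,float)).ravel();X=X[:3]/X[3]
    r=[ (lambda q:q[:2]/q[2])(p@np.r_[X,1])-u for p,u in((PT,t),(PS,s))]
    return X,np.abs(r).max()
def onz(n,u,z):
    p=PT if n=="top" else PS
    A=np.c_[p[:,0],p[:,1],-np.r_[u,1]];q=np.linalg.solve(A,-(p[:,2]*z+p[:,3]));return q[:2]
E
python3 - <<'E'
from h import *
J=lambda c:px(c,5,(110,210));R=lambda c:px(c,4,(340,170));JS=lambda c:px(c,5,(350,150));RS=lambda c:px(c,4.5,(150,215))
D={"saddle":(J((591,152)),JS((220,317))),"paddle":(J((134,198)),JS((507,93))),
"solefl":(J((692,242)),JS((98,443))),"solefr":(J((677,86)),JS((218,518))),"solerl":(J((142,312)),JS((475,221))),
"pfl":(R((91,458)),RS((446,48))),"pfr":(R((84,46)),RS((716,338))),"prl":(R((443,455)),RS((50,160))),"prr":(R((430,38)),RS((280,498))),
"sh_near":(R((75,228)),RS((597,178))),"sh_far":(R((77,289)),RS((565,132))),"sh_rn":(R((162,225)),RS((510,205))),"sh_rf":(R((164,290)),RS((475,165))),}
X={}
for k,(t,s) in D.items():
    X[k],r=tri(t,s);print(k,np.round(X[k],1),round(r,2))
print("sole top z8 from top",[np.round(onz("top",J(c),8),1) for c in((692,242),(677,86),(142,312))])
print("sole scene",[np.round(onz("scene",JS(c),8),1) for c in((98,443),(218,518),(597,287),(475,221))])
print("saddle z75",onz("top",J((591,152)),75),onz("scene",JS((220,317)),75))
print("paddle z107",onz("top",J((134,198)),107),onz("scene",JS((507,93)),107))
a=lambda v:np.arctan2(v[1],v[0])
print("jack yaw saddle-paddle",a(X["saddle"]-X["paddle"]),"plate",a(X["prl"]-X["pfl"]),a(X["prr"]-X["pfr"]),"edge",a(X["pfr"]-X["pfl"])) 
print("shoe c",np.round(np.mean([X[k] for k in X if k[:2]=="sh"],0),1), [np.round(onz("top",R(c),118),1) for c in((75,228),(77,289),(162,225),(164,290))])
E
```

```text
saddle [579.  181.2  72.5] 0.71
paddle [558.6 354.1 105.5] 0.37
solefl [547.2 148.6   2.6] 0.32
solefr [616.6 155.1   5.8] 0.38
solerl [520.9 388.2   6.5] 0.73
pfl [481.8 -91.7 101. ] 0.22
pfr [691.8 -94.6  99.6] 0.23
prl [ 479.5 -261.4  119.6] 0.19
prr [ 689.1 -265.5  118.3] 0.89
sh_near [596.4 -86.7 106.2] 0.12
sh_far [566.3 -84.8 108.3] 1.05
sh_rn [ 597.3 -127.2  113. ] 1.23
sh_rf [ 565.7 -126.2  110.8] 1.88
sole top z8 from top [array([546.2, 147.2]), array([615.7, 153.9]), array([519.6, 386. ])]
sole scene [array([552.7, 144.7]), array([618.8, 153.9]), array([592.3, 394.7]), array([522.7, 387.9])]
saddle z75 [577.66254863 179.26724584] [582.00149014 179.93496683]
paddle z107 [557.88576545 352.76679012] [560.41105994 352.86951545]
jack yaw saddle-paddle -1.4534102484892215 plate -1.5842030433311294 -1.5863529413991493 edge -0.014096848345164392
shoe c [ 581.4 -106.2  109.6] [array([594.4, -85.7]), array([563.9, -85.8]), array([ 595.2, -128.9]), array([ 562.8, -128.7])]
```

```bash
python3 -m creep '[{"dx":0.6,"dy":-0.5,"rz":-0.1,"grip":-1},{"dx":0.6,"dy":-0.5,"rz":-0.1,"grip":-1},{"dx":0.6,"dy":-0.5,"rz":-0.1,"grip":-1},{"dx":0.6,"dy":-0.5,"rz":-0.1,"grip":-1},{"dx":0.6,"dy":-0.5,"rz":-0.1,"grip":-1}]'
python3 -m creep '[{"dx":0.446,"dy":-0.429,"dz":-0.1,"rz":-0.0946,"grip":-1},{"dx":0.446,"dy":-0.429,"dz":-0.1,"rz":-0.0946,"grip":-1},{"dx":0.446,"dy":-0.429,"dz":-0.1,"rz":-0.0946,"grip":-1},{"dx":0.446,"dy":-0.429,"dz":-0.1,"rz":-0.0946,"grip":-1},{"dx":0.446,"dy":-0.429,"dz":-0.1,"rz":-0.0946,"grip":-1}]'
python3 -c "
from h import *
s=ctrl.read_state();print(s['eef_pos'],s['tool_rot'],s['qpos'],s['clock'])"
```

```text
[151.06400683 631.61138691 230.45490082] [-3.13983023e+00  2.82458357e-05  2.90676163e+00] [-1.40180633  0.62928527  0.03846833  1.518287   -0.02700678  0.99630168
 -0.02001786] 0.1$[0]: bad value
$[0]: bad value
```

```bash
python3 -m creep '[{"dx":0.6,"dy":-0.5,"dz":0,"rx":0,"ry":0,"rz":-0.1,"grip":-1},{"dx":0.6,"dy":-0.5,"dz":0,"rx":0,"ry":0,"rz":-0.1,"grip":-1},{"dx":0.6,"dy":-0.5,"dz":0,"rx":0,"ry":0,"rz":-0.1,"grip":-1},{"dx":0.6,"dy":-0.5,"dz":0,"rx":0,"ry":0,"rz":-0.1,"grip":-1},{"dx":0.6,"dy":-0.5,"dz":0,"rx":0,"ry":0,"rz":-0.1,"grip":-1}]'
```

```text
clock: 0.72
eef_pos: [392.3, 430.7, 231.1]
tool_rot: [-3.141, 0.0, 2.278]
force: [1.3, 1.4, 0.5]
width: 85.2
gripper_force: 0.0
```

```bash
python3 -m creep '[{"dx":0.446,"dy":-0.429,"dz":-0.1,"rx":0,"ry":0,"rz":-0.0946,"grip":-1},{"dx":0.446,"dy":-0.429,"dz":-0.1,"rx":0,"ry":0,"rz":-0.0946,"grip":-1},{"dx":0.446,"dy":-0.429,"dz":-0.1,"rx":0,"ry":0,"rz":-0.0946,"grip":-1},{"dx":0.446,"dy":-0.429,"dz":-0.1,"rx":0,"ry":0,"rz":-0.0946,"grip":-1},{"dx":0.446,"dy":-0.429,"dz":-0.1,"rx":0,"ry":0,"rz":-0.0946,"grip":-1}]'
python3 -c "
from h import *
s=ctrl.read_state();print(s['eef_pos'],s['tool_rot'],s['qpos'],s['clock'])
for n in ('top','scene'): cv2.imwrite(f'pics/{n}1.png',get_image(n)[:,:,::-1])"
```

```text
clock: 1.35
eef_pos: [573.1, 253.5, 190.3]
tool_rot: [3.141, 0.005, 1.674]
force: [-0.2, 0.5, -0.2]
width: 85.2
gripper_force: 0.0
[573.13557026 253.45962062 190.33719819] [3.14076205 0.00500438 1.67422879] [-0.678133    0.66429099  0.35781544  1.63558339 -0.27440178  0.89255153
 -0.11343045] 1.35
```

```bash
python3 -m creep '[{"dx":0,"dy":0,"dz":-0.05,"rx":0,"ry":0,"rz":0,"grip":-1},{"dx":0,"dy":0,"dz":-0.1,"rx":0,"ry":0,"rz":0,"grip":-1},{"dx":0,"dy":0,"dz":-0.1,"rx":0,"ry":0,"rz":0,"grip":-1},{"dx":0,"dy":0,"dz":-0.1,"rx":0,"ry":0,"rz":0,"grip":-1},{"dx":0,"dy":0,"dz":-0.1,"rx":0,"ry":0,"rz":0,"grip":-1}]'
python3 -c "
from h import *
s=ctrl.read_state();print(s['eef_pos'],s['tool_rot'],s['qd'],s['clock'])
im=get_image('scene');cv2.imwrite('pics/s2.png',cv2.resize(im[60:300,330:530],None,fx=2.5,fy=2.5,interpolation=2)[:,:,::-1])"
```

```text
clock: 2.08
eef_pos: [569.9, 261.3, 152.4]
tool_rot: [3.14, -0.001, 1.685]
force: [-0.5, 0.1, -0.4]
width: 85.2
gripper_force: 0.0
[569.93076145 261.26292267 152.3570175 ] [ 3.14004651e+00 -7.63241645e-04  1.68482317e+00] [ 0.00371324  0.00037431  0.00207203  0.00148868  0.0011853  -0.00175605
  0.00163217] 2.075
```

View pics/s2.png

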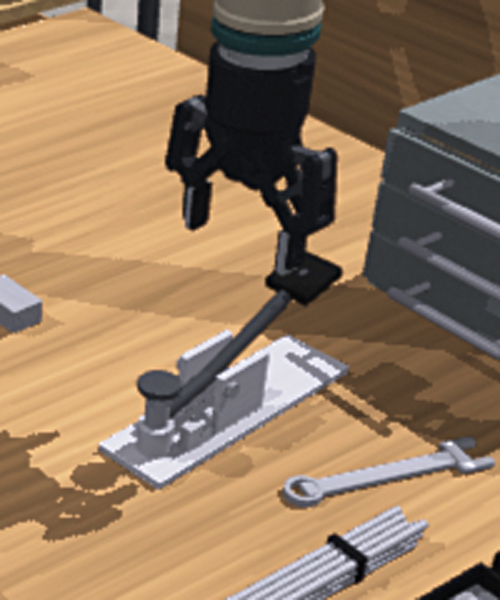

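The gripper is straddling the jack's cheeks squarely and is clear of the paddle, so I'll descend and grip.

```bash
python3 -m creep '[{"dx":0,"dy":0,"dz":-0.08,"rx":0,"ry":0,"rz":0,"grip":-1},{"dx":0,"dy":0,"dz":-0.16,"rx":0,"ry":0,"rz":0,"grip":-1},{"dx":0,"dy":0,"dz":-0.24,"rx":0,"ry":0,"rz":0,"grip":-1},{"dx":0,"dy":0,"dz":-0.3,"rx":0,"ry":0,"rz":0,"grip":-1},{"dx":0,"dy":0,"dz":-0.3,"rx":0,"ry":0,"rz":0,"grip":-1}]'
python3 -m creep '[{"dx":0,"dy":0,"dz":0,"rx":0,"ry":0,"rz":0,"grip":-1},{"dx":0,"dy":0,"dz":0,"rx":0,"ry":0,"rz":0,"grip":1},{"dx":0,"dy":0,"dz":0,"rx":0,"ry":0,"rz":0,"grip":1},{"dx":0,"dy":0,"dz":0,"rx":0,"ry":0,"rz":0,"grip":1},{"dx":0,"dy":0,"dz":0,"rx":0,"ry":0,"rz":0,"grip":1}]'
```

```text
clock: 2.75
eef_pos: [568.4, 260.1, 30.0]
tool_rot: [-3.139, 0.001, 1.684]
force: [0.4, 0.9, 1.0]
width: 85.4
gripper_force: 0.0
clock: 3.38
eef_pos: [570.0, 260.9, 32.4]
tool_rot: [3.141, -0.001, 1.684]
force: [-1.3, -1.0, 6.2]
width: 47.3
gripper_force: 64.8
```

```bash
python3 -m creep '[{"dx":0,"dy":0,"dz":0.02,"rx":0,"ry":0,"rz":0,"grip":1},{"dx":0,"dy":0,"dz":0.05,"rx":0,"ry":0,"rz":0,"grip":1},{"dx":0.0,"dy":-0.04,"dz":0.05,"rx":0,"ry":0,"rz":-0.004,"grip":1},{"dx":0.01,"dy":-0.1,"dz":0.05,"rx":0,"ry":0,"rz":-0.01,"grip":1},{"dx":0.01,"dy":-0.17,"dz":0.05,"rx":0,"ry":0,"rz":-0.0202,"grip":1}]'
python3 -m creep '[{"dx":0.01,"dy":-0.08,"dz":0,"rx":0,"ry":0,"rz":0,"grip":1},{"dx":0.02,"dy":-0.17,"dz":0,"rx":0,"ry":0,"rz":0,"grip":1},{"dx":0.021,"dy":-0.26,"dz":0,"rx":0,"ry":0,"rz":0,"grip":1},{"dx":0.021,"dy":-0.34,"dz":0,"rx":0,"ry":0,"rz":0,"grip":1},{"dx":0.021,"dy":-0.39,"dz":0,"rx":0,"ry":0,"rz":0,"grip":1}]'
python3 -m creep '[{"dx":0,"dy":-0.02,"dz":0,"rx":0,"ry":0,"rz":0,"grip":1},{"dx":0,"dy":-0.029,"dz":0,"rx":0,"ry":0,"rz":0,"grip":1},{"dx":0,"dy":-0.029,"dz":0,"rx":0,"ry":0,"rz":0,"grip":1},{"dx":0,"dy":-0.029,"dz":0,"rx":0,"ry":0,"rz":0,"grip":1},{"dx":0,"dy":-0.029,"dz":0,"rx":0,"ry":0,"rz":0,"grip":1}]'
python3 -c "
from h import *
t=get_image('top');s=get_image('scene')
cv2.imwrite('pics/top3.png',t[:,:,::-1]);cv2.imwrite('pics/scene3.png',s[:,:,::-1])
a=cv2.resize(t[190:290,230:400],None,fx=4,fy=4,interpolation=2)[:,:680];b=cv2.resize(s[130:330,150:400],None,fx=2.72,fy=2.72,interpolation=2)[:540,:680]
cv2.imwrite('pics/both3.png',np.vstack([a[:,:,::-1],b[:,:,::-1]])[:940]);cv2.imwrite('pics/b3.png',cv2.resize(np.hstack([cv2.resize(t[180:300,240:400],None,fx=2.5,fy=2.5,interpolation=2),cv2.resize(s[170:290,210:370],None,fx=2.5,fy=2.5,interpolation=2)]),None,fx=1,fy=1)[:,:,::-1])"
```

```text
clock: 4.0
eef_pos: [573.9, 189.4, 51.1]
tool_rot: [3.141, 0.001, 1.552]
force: [-0.0, -0.7, -7.4]
width: 47.2
gripper_force: 63.3
clock: 4.62
eef_pos: [581.3, 31.7, 51.3]
tool_rot: [-3.141, 0.002, 1.551]
force: [0.2, -0.4, -6.3]
width: 47.0
gripper_force: 63.2
clock: 5.25
eef_pos: [582.0, 26.0, 51.3]
tool_rot: [-3.142, -0.0, 1.558]
force: [0.1, 0.5, -7.1]
width: 47.2
gripper_force: 63.2
```

View pics/b3.png

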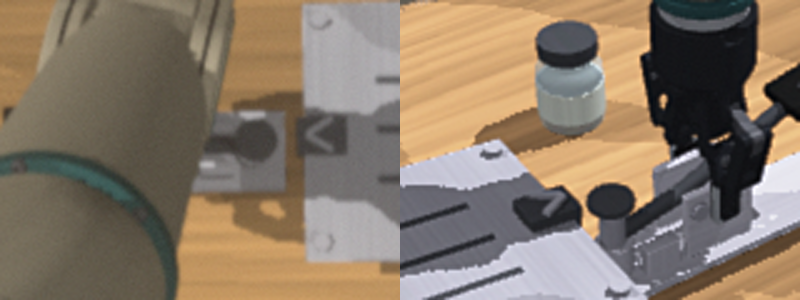

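The jack hangs level just in front of the shoe: saddle at about (256,141) in the top crop, with the shoe centred near row 135 of the same crop.

Run:
```python
from h import *
T=lambda c:px(c,2.5,(240,180));S=lambda c:px((c[0]-400,c[1]),2.5,(210,170))
print(tri(T((256,141)),S((611,200))), onz("top",T((256,141)),94), onz("scene",S((611,200)),94))
for c in((298,117),(298,153),(347,116),(347,154)): print(onz("top",T(c),110))
d=np.array([-.0142,-.9999]);s=ctrl.read_state();print("expected saddle",np.array(s["eef_pos"][:2])+80*d)
```

```text
(array([580.49287477, -53.98669485,  90.01658643]), np.float64(0.5143772329811327)) [579.33515645 -54.73575345] [585.07651504 -55.73705931]
[595.88457418 -87.62749057]
[566.91820216 -86.7697773 ]
[ 596.08444027 -126.85483115]
[ 565.48761409 -125.77826331]
expected saddle [580.84000082 -54.45904325]
```

```bash
python3 -m creep '[{"dx":0,"dy":0,"dz":-0.02,"rx":0,"ry":0,"rz":0,"grip":1},{"dx":0,"dy":0,"dz":-0.042,"rx":0,"ry":0,"rz":0,"grip":1},{"dx":0,"dy":0,"dz":-0.042,"rx":0,"ry":0,"rz":0,"grip":1},{"dx":0,"dy":0,"dz":-0.042,"rx":0,"ry":0,"rz":0,"grip":1},{"dx":0,"dy":0,"dz":-0.042,"rx":0,"ry":0,"rz":0,"grip":1}]'
python3 -m creep '[{"dx":0,"dy":-0.03,"dz":0,"rx":0,"ry":0,"rz":0,"grip":1},{"dx":0,"dy":-0.06,"dz":0,"rx":0,"ry":0,"rz":0,"grip":1},{"dx":0,"dy":-0.09,"dz":0,"rx":0,"ry":0,"rz":0,"grip":1},{"dx":0,"dy":-0.12,"dz":0,"rx":0,"ry":0,"rz":0,"grip":1},{"dx":0,"dy":-0.128,"dz":0,"rx":0,"ry":0,"rz":0,"grip":1}]'
python3 -m creep '[{"dx":0,"dy":0,"dz":0,"rx":0,"ry":0,"rz":0,"grip":1},{"dx":0,"dy":0,"dz":-0.003,"rx":0,"ry":0,"rz":0,"grip":1},{"dx":0,"dy":0,"dz":-0.007,"rx":0,"ry":0,"rz":0,"grip":1},{"dx":0,"dy":0,"dz":-0.008,"rx":0,"ry":0,"rz":0,"grip":1},{"dx":0,"dy":0,"dz":-0.008,"rx":0,"ry":0,"rz":0,"grip":1}]'
```

```text
clock: 5.98
eef_pos: [582.3, 24.9, 34.7]
tool_rot: [3.141, -0.0, 1.557]
force: [0.7, 0.5, -7.5]
width: 47.3
gripper_force: 63.1
clock: 6.6
eef_pos: [582.0, -28.2, 34.6]
tool_rot: [3.141, 0.001, 1.555]
force: [-0.3, -0.1, -6.9]
width: 47.5
gripper_force: 63.2
clock: 7.22
eef_pos: [582.1, -25.3, 32.4]
tool_rot: [3.141, -0.001, 1.558]
force: [-3.5, 0.7, 4.5]
width: 47.4
gripper_force: 64.7
```

```bash
python3 -m creep '[{"dx":0,"dy":0,"dz":0,"rx":0,"ry":0,"rz":0,"grip":-1},{"dx":0,"dy":0,"dz":0,"rx":0,"ry":0,"rz":0,"grip":-1},{"dx":0,"dy":0,"dz":0,"rx":0,"ry":0,"rz":0,"grip":-1},{"dx":0,"dy":0,"dz":0,"rx":0,"ry":0,"rz":0,"grip":-1},{"dx":0,"dy":0,"dz":0.02,"rx":0,"ry":0,"rz":0,"grip":-1}]'
python3 -m creep '[{"dx":0,"dy":0,"dz":0.07,"rx":0,"ry":0,"rz":0,"grip":-1},{"dx":0,"dy":0,"dz":0.16,"rx":0,"ry":0,"rz":0,"grip":-1},{"dx":0,"dy":0,"dz":0.26,"rx":0,"ry":0,"rz":0,"grip":-1},{"dx":0,"dy":0,"dz":0.36,"rx":0,"ry":0,"rz":0,"grip":-1},{"dx":0,"dy":0,"dz":0.4,"rx":0,"ry":0,"rz":0,"grip":-1}]'
python3 -m creep '[{"dx":0,"dy":0.1,"dz":0,"rx":0,"ry":0,"rz":0,"grip":1},{"dx":0,"dy":0.2,"dz":0,"rx":0,"ry":0,"rz":0,"grip":1},{"dx":0,"dy":0.26,"dz":0,"rx":0,"ry":0,"rz":0,"grip":1},{"dx":0,"dy":0.26,"dz":0,"rx":0,"ry":0,"rz":0,"grip":1},{"dx":0,"dy":0.26,"dz":0,"rx":0,"ry":0,"rz":0,"grip":1}]'
python3 -c "
from h import *
t=get_image('top');s=get_image('scene')
cv2.imwrite('pics/top4.png',t[:,:,::-1]);cv2.imwrite('pics/scene4.png',s[:,:,::-1])
cv2.imwrite('pics/b4.png',np.hstack([cv2.resize(t[180:300,240:400],None,fx=2.5,fy=2.5,interpolation=2),cv2.resize(s[170:290,210:370],None,fx=2.5,fy=2.5,interpolation=2)])[:,:,::-1])"
```

```text
clock: 7.85
eef_pos: [581.5, -26.2, 39.1]
tool_rot: [-3.14, -0.0, 1.557]
force: [0.1, 0.2, -0.7]
width: 85.2
gripper_force: 0.0
clock: 8.48
eef_pos: [583.2, -26.4, 202.1]
tool_rot: [3.137, -0.0, 1.557]
force: [-1.1, -0.7, -0.8]
width: 85.2
gripper_force: 0.0
clock: 9.1
eef_pos: [581.7, 76.3, 199.0]
tool_rot: [-3.141, 0.001, 1.556]
force: [-0.6, 0.6, 0.2]
width: -0.2
gripper_force: 0.0
```

View pics/b4.png

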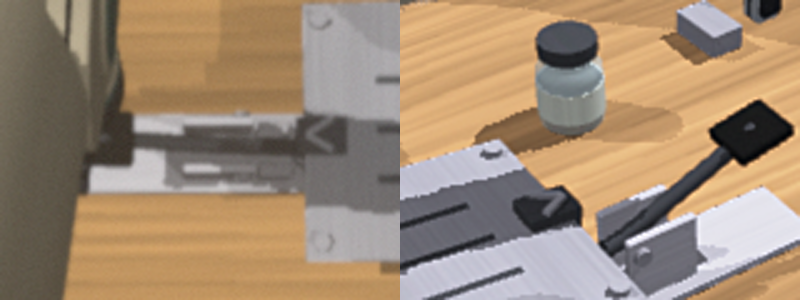

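The jack stands upright under the shoe, handle up, with the paddle at about (751,126) in the scene crop. I'll check where the paddle is before pushing.

Run:
```python
from h import *
T=lambda c:px(c,2.5,(240,180));S=lambda c:px((c[0]-400,c[1]),2.5,(210,170))
print("paddle scene z105.5",onz("scene",S((751,126)),105.5))
print("paddle right edge top", onz("top",T((133,112)),107),onz("top",T((133,165)),107))
print("sole rear top",onz("top",T((89,193)),8),"at front",onz("top",T((303,193)),8))
```

```text
paddle scene z105.5 [583.7872933   69.83442027]
paddle right edge top [602.4673639  43.9921819] [559.8112334   44.45751335]
sole rear top [547.62031208  87.30991077] at front [ 544.46314893 -101.22126785]
```

```bash
python3 -m creep '[{"dx":0.002,"dy":-0.012,"dz":-0.06,"rx":0,"ry":0,"rz":0,"grip":1},{"dx":0.002,"dy":-0.025,"dz":-0.12,"rx":0,"ry":0,"rz":0,"grip":1},{"dx":0.002,"dy":-0.025,"dz":-0.18,"rx":0,"ry":0,"rz":0,"grip":1},{"dx":0.002,"dy":-0.025,"dz":-0.203,"rx":0,"ry":0,"rz":0,"grip":1},{"dx":0.002,"dy":-0.025,"dz":-0.203,"rx":0,"ry":0,"rz":0,"grip":1}]'
python3 -m creep '[{"dx":0,"dy":0,"dz":-0.015,"rx":0,"ry":0,"rz":0,"grip":1},{"dx":0,"dy":0.003,"dz":-0.03,"rx":0,"ry":0,"rz":0,"grip":1},{"dx":0,"dy":0.007,"dz":-0.045,"rx":0,"ry":0,"rz":0,"grip":1},{"dx":0,"dy":0.011,"dz":-0.06,"rx":0,"ry":0,"rz":0,"grip":1},{"dx":0,"dy":0.015,"dz":-0.075,"rx":0,"ry":0,"rz":0,"grip":1}]'
```

```text
clock: 9.82
eef_pos: [582.6, 67.0, 117.9]
tool_rot: [-3.141, 0.0, 1.556]
force: [-0.2, 1.2, 1.0]
width: -0.1
gripper_force: 0.0
clock: 10.45
eef_pos: [583.6, 75.1, 88.8]
tool_rot: [3.14, -0.002, 1.558]
force: [-0.8, 2.4, 11.0]
width: -0.1
gripper_force: 5.6
```

```bash
python3 -m creep '[{"dx":0,"dy":0.004,"dz":-0.022,"rx":0,"ry":0,"rz":0,"grip":1},{"dx":0,"dy":0.007,"dz":-0.045,"rx":0,"ry":0,"rz":0,"grip":1},{"dx":0,"dy":0.009,"dz":-0.067,"rx":0,"ry":0,"rz":0,"grip":1},{"dx":0,"dy":0.01,"dz":-0.09,"rx":0,"ry":0,"rz":0,"grip":1},{"dx":0,"dy":0.01,"dz":-0.098,"rx":0,"ry":0,"rz":0,"grip":1}]'
python3 -m creep '[{"dx":0,"dy":0,"dz":0,"rx":0,"ry":0,"rz":0,"grip":1},{"dx":0,"dy":0,"dz":-0.004,"rx":0,"ry":0,"rz":0,"grip":1},{"dx":0,"dy":0,"dz":-0.008,"rx":0,"ry":0,"rz":0,"grip":1},{"dx":0,"dy":0,"dz":-0.008,"rx":0,"ry":0,"rz":0,"grip":1},{"dx":0,"dy":0,"dz":-0.008,"rx":0,"ry":0,"rz":0,"grip":1}]'
```

```text
clock: 11.08
eef_pos: [583.9, 80.6, 51.4]
tool_rot: [3.14, -0.004, 1.559]
force: [-7.0, 5.8, 39.8]
width: 0.1
gripper_force: 19.4
clock: 11.7
eef_pos: [583.9, 80.6, 51.1]
tool_rot: [3.139, -0.005, 1.559]
force: [-9.9, 5.6, 44.7]
width: 0.2
gripper_force: 22.7
```

```bash
python3 - <<'E'
from h import *
s=get_image('scene');cv2.imwrite('pics/scene5.png',s[:,:,::-1]);cv2.imwrite('pics/top5.png',get_image('top')[:,:,::-1])
E
python3 -m creep '[{"dx":0,"dy":0,"dz":0.02,"rx":0,"ry":0,"rz":0,"grip":1},{"dx":0,"dy":0,"dz":0.045,"rx":0,"ry":0,"rz":0,"grip":1},{"dx":0,"dy":-0.003,"dz":0.075,"rx":0,"ry":0,"rz":0,"grip":1},{"dx":0,"dy":-0.007,"dz":0.105,"rx":0,"ry":0,"rz":0,"grip":1},{"dx":0,"dy":-0.012,"dz":0.135,"rx":0,"ry":0,"rz":0,"grip":1}]'
python3 -m creep '[{"dx":0,"dy":-0.006,"dz":0.03,"rx":0,"ry":0,"rz":0,"grip":1},{"dx":0,"dy":-0.013,"dz":0.08,"rx":0,"ry":0,"rz":0,"grip":1},{"dx":0,"dy":-0.013,"dz":0.12,"rx":0,"ry":0,"rz":0,"grip":1},{"dx":0,"dy":-0.013,"dz":0.12,"rx":0,"ry":0,"rz":0,"grip":1},{"dx":0,"dy":-0.013,"dz":0.12,"rx":0,"ry":0,"rz":0,"grip":1}]'
python3 - <<'E'
from h import *
s=get_image('scene');cv2.imwrite('pics/scene6.png',s[:,:,::-1]);cv2.imwrite('pics/top6.png',get_image('top')[:,:,::-1])
a,b,c=[cv2.imread(f"pics/scene{i}.png") for i in (4,5,6)]
def sh(n,y0,y1,x0,x1,p,q):
    t=p[y0:y1,x0:x1];r=cv2.matchTemplate(q[y0-25:y1+25,x0-25:x1+25],t,5);_,m,_,l=cv2.minMaxLoc(r);print(n,round(m,3),l[0]-25,l[1]-25)
for nm,q in(("down",b),("after",c)):
    print(nm)
    sh("paddle",207,240,330,370,a,q);sh("shoe",242,264,253,285,a,q);sh("cheek",250,282,298,332,a,q);sh("corner",280,298,285,310,a,q);sh("jar",178,225,262,294,a,q)
E
```

```text
clock: 12.42
eef_pos: [583.4, 71.8, 100.5]
tool_rot: [3.14, 0.001, 1.557]
force: [0.3, -1.5, 1.7]
width: -0.0
gripper_force: 1.1
clock: 13.05
eef_pos: [582.2, 68.1, 147.1]
tool_rot: [-3.14, -0.0, 1.558]
force: [0.1, 0.1, -0.7]
width: -0.1
gripper_force: 0.0
down
paddle 0.577 2 21
shoe 0.886 -1 -8
cheek 0.351 22 18
corner 0.802 0 -8
jar 0.999 0 0
after
paddle 1.0 0 0
shoe 0.988 0 0
cheek 0.911 0 0
corner 1.0 0 0
jar 0.999 0 0
```

```bash
python3 -m creep '[{"dx":0.002,"dy":0,"dz":-0.06,"rx":0,"ry":0,"rz":0,"grip":1},{"dx":0.002,"dy":0,"dz":-0.09,"rx":0,"ry":0,"rz":0,"grip":1},{"dx":0.002,"dy":0.003,"dz":-0.11,"rx":0,"ry":0,"rz":0,"grip":1},{"dx":0.002,"dy":0.009,"dz":-0.13,"rx":0,"ry":0,"rz":0,"grip":1},{"dx":0.002,"dy":0.015,"dz":-0.15,"rx":0,"ry":0,"rz":0,"grip":1}]'
python3 -m creep '[{"dx":0,"dy":0.005,"dz":-0.022,"rx":0,"ry":0,"rz":0,"grip":1},{"dx":0,"dy":0.009,"dz":-0.045,"rx":0,"ry":0,"rz":0,"grip":1},{"dx":0,"dy":0.012,"dz":-0.067,"rx":0,"ry":0,"rz":0,"grip":1},{"dx":0,"dy":0.014,"dz":-0.085,"rx":0,"ry":0,"rz":0,"grip":1},{"dx":0,"dy":0.014,"dz":-0.097,"rx":0,"ry":0,"rz":0,"grip":1}]'
python3 -m creep '[{"dx":0,"dy":0,"dz":0,"rx":0,"ry":0,"rz":0,"grip":1},{"dx":0,"dy":0,"dz":0,"rx":0,"ry":0,"rz":0,"grip":1},{"dx":0,"dy":0,"dz":0,"rx":0,"ry":0,"rz":0,"grip":1},{"dx":0,"dy":0,"dz":0,"rx":0,"ry":0,"rz":0,"grip":1},{"dx":0,"dy":0,"dz":0,"rx":0,"ry":0,"rz":0,"grip":1}]'
python3 - <<'E'
from h import *
s=get_image('scene');cv2.imwrite('pics/scene7.png',s[:,:,::-1])
cv2.imwrite('pics/f.png',cv2.resize(s[120:340,130:430],None,fx=2.6,fy=2.6,interpolation=2)[:,:,::-1])
E
```

```text
clock: 13.78
eef_pos: [583.4, 74.3, 88.2]
tool_rot: [-3.141, -0.001, 1.557]
force: [-3.5, 1.5, 10.7]
width: 0.2
gripper_force: 5.2
clock: 14.4
eef_pos: [583.8, 79.7, 51.3]
tool_rot: [3.141, -0.001, 1.557]
force: [-10.7, 1.0, 44.7]
width: -0.2
gripper_force: 22.0
clock: 15.02
eef_pos: [583.7, 79.7, 52.2]
tool_rot: [3.141, -0.002, 1.557]
force: [-8.2, 0.7, 28.6]
width: 0.0
gripper_force: 13.7
```

View pics/f.png

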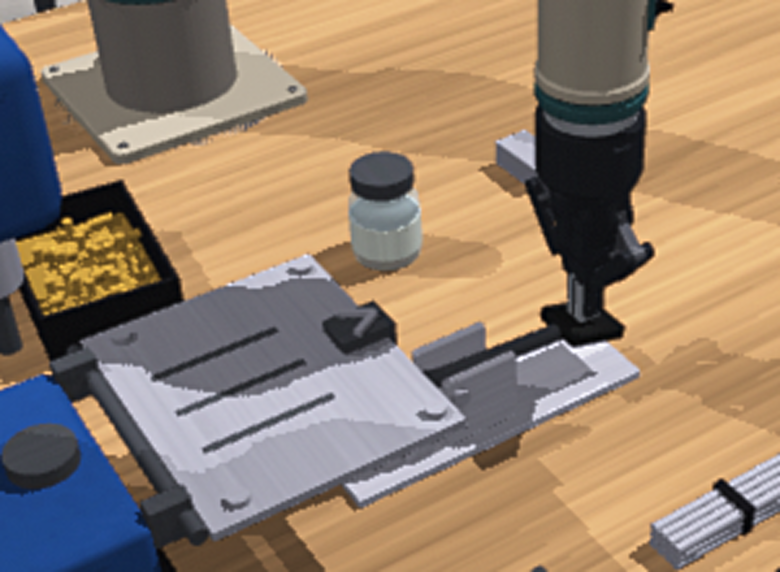

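The handle is down at about (585,322) in the crop. The rest is raised and level on the jack, and the bystanders haven't moved. I'll do one short hold to confirm it is steady, then hand in.

```bash
python3 -m creep '[{"dx":0,"dy":0,"dz":-0.002,"rx":0,"ry":0,"rz":0,"grip":1},{"dx":0,"dy":0,"dz":-0.002,"rx":0,"ry":0,"rz":0,"grip":1},{"dx":0,"dy":0,"dz":-0.002,"rx":0,"ry":0,"rz":0,"grip":1},{"dx":0,"dy":0,"dz":-0.002,"rx":0,"ry":0,"rz":0,"grip":1},{"dx":0,"dy":0,"dz":-0.002,"rx":0,"ry":0,"rz":0,"grip":1}]'
python3 -c "
from h import *
b=cv2.imread('pics/scene5.png');a=cv2.imread('pics/scene4.png');c=get_image('scene')[:,:,::-1].copy()
for n,q in(('1st',b),('2nd',c)):
    t=a[280:298,285:310];r=cv2.matchTemplate(q[260:318,265:330],t,5);_,m,_,l=cv2.minMaxLoc(r);print(n,m,l[0]-20,l[1]-20)
print(ctrl.read_state()['force'],ctrl.finish_job())"
```

```text
clock: 15.7
eef_pos: [583.7, 79.8, 51.9]
tool_rot: [3.141, -0.002, 1.557]
force: [-8.4, 0.3, 32.4]
width: -0.1
gripper_force: 15.8
1st 0.8017207384109497 0 -8
2nd 0.7870604991912842 0 -8
the job is handed in; nothing more can be done
[-9.28547562  0.58470381 33.30095436] None
```

I handed the job in at about 16 s: the jack stands under the lift point, the handle went fully down and up once to bed it in, and it is now held down a second time at about 33 N with the rest raised to level in the camera view and the bystanders unmoved.

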